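Slide the chopping board home on its rails and latch it

ROBOT

A 7-joint arm with a two-finger parallel gripper is mounted at the origin on the work surface. World frame = base frame: x ahead of the robot, y to its left, z up, the work surface at z = 0. Lengths are in m, angles in degrees, forces in N, time in s.
With the tool pointing down it reaches from about 0.4 to 0.85 m from the base axis. Payload 6.9 kg.
Tool frame: the origin (TCP) lies where the fingers leave the gripper's body, on its centre line; the fingertips stand 73 mm ahead of it and the grasp point (between the pads) lies 54 mm ahead of it; z points along the fingers, x is the direction in which the jaws open and shut, and the axes are right-handed (so a half turn about z gives the same grasp; the last joint's range is limited). The gripper opens to 85 mm and grips with 20 to 120 N. Pads are 22 mm wide; open, the fingers measure 114 mm over their backs; the gripper's body (76 mm by 85 mm) begins 54 mm behind the grasp point. The pads swing forward as they close: fully open they stand 13 mm farther back than shut.
Start: joints at [-66.377, 29.078, -13.613, 85.955, 7.202, 65.827, -8.869], TCP at [0.189, 0.596, 0.304] pointing down, gripper open.
Joint ranges: [-176.47, 176.47], [-13.61, 117.27], [-81.72, 77.17], [0.22, 143.17], [-87.28, 267.28], [10, 112.55], [-165.47, 165.47]. Speed limits (degrees/s): [136.94, 136.94, 180, 180, 180, 180, 180].

INTERFACE

Orientations are given as a 3x3 rotation matrix whose columns are the frame's x, y, z axes.
In Python, from rig import env gives the robot as it stands.
- The arm moves only by the shell command python3 -m jog 'ROWS' [FORCE]. ROWS is JSON, a list of rows, each an object of numbers: "ax", "ay", "az": the turn, a rotation vector about the tool's x, y, z in degrees; "dx", "dy", "dz": the shift along the tool's x, y, z in cm; "hand": the opening, from 0 (shut) to 1 (fully open). In form: [{"ax": .., "ay": .., "az": .., "dx": .., "dy": .., "dz": .., "hand": ..}, ...]. A call has 1 to 8 rows; each row shifts and turns the commanded pose from where the row before left it, along the tool's axes as they then stand; what a row does not reach is not made up. A row lasts 1/12 s, in which the tool goes at most 41.7 mm and 7.16 degrees, less where a joint would pass 70% of its speed; a pose out of reach is approached as far as the arm can. A call is refused whole if a number of a shift passes 4.17 or a number of a turn 7.16, either way. A call with a gripper value outside its range is refused whole. The fingers move at their own pace and stop on an object; FORCE is the grip in N (left out, the last holds). Time passes only in rows, so rows that do not move let the fingers close. It gives the time, the measured TCP pose, the force and the opening at its end, in the units of the state.
- env.read_state(): the state, without advancing time (a new reading comes with each control period).
- env.grab_frame(name): name is "scene" or "top" or "wrist"; returns a dict with "frame" (384x512x3 uint8, red, green, blue), "vertical_fov" (degrees; the focal length in pixels is half the picture's height over the tangent of half this angle, whatever the lens; pixels are square), "cx", "cy" (the principal point, pixels), "R" (3x3) and "t" (3): a world point X has camera coordinates R X + t. Camera axes: x right, y down, z forward; pixel columns grow to the right and rows downward; lengths in m; the calibration is good to about 2 mm. A picture is of the moment at which its call begins. There is no depth.
- env.finish_job(): hands the job in, once; it reports no verdict.
The state is a dict: "time_s": time; "qpos": joint angles; "joint_vel": joint speeds; "joint_efforts": joint torques, N m; "tcp_pos": TCP position; "ee_rot": TCP orientation; "ft_force": force on the tool from outside, world axes, zero at the start; "wrist_torque": the same for the moment, N m; "grip_width": finger opening in m.
Only numpy, scipy, OpenCV 4.12 (cv2) and the standard library are available. Lean on these libraries where they do the work, as an engineer would, in place of code of your own. Each camera call takes 0.05 s, during which the arm holds its last target. There are 200 camera calls.

TASK

Push the white chopping board along its steel rails with your fingertips until you feel it drop into its locating notches and lie flat on the rails, then push the latch arm by its black peg all the way round over the board to lock it in. Only push: do not lift or tip the board up, leave the other things on the table undisturbed, and let go of everything at the end.

Things in the scene. Friction and masses are not known exactly. Their poses are not given: they have to be found in the camera images.
- station: Fixed steel rail station. Origin on the table surface under the seated board's centre; x across the rails (away from robot at yaw 0), y along them (robot's left), z up. It spans y -170 to +260 mm. Two rails, tops 45 mm high, at |x| 55 to 82 mm; between them an open channel 110 mm wide down to a base plate 6 mm high. Guide lips at |x| 82 to 88 mm rise to 57 mm, 2 mm play a side.
- notches (a point): Midway between the rails' notches, at the station's x = y = 0, 45 mm above the table. Each rail has two notches, 20 mm long along y, 8 mm deep, centred 85 mm to either side of here along y. There is no other end stop.
- board: White plastic board, loose, 0.4 to 0.8 kg, 160 (x) x 220 (y) x 15 mm, two cross cleats below at y = +-85 mm (14 mm along y, 7 mm high). Origin: centre, at the cleats' undersides; slab 7 to 22 mm above. Axes as the station's. Starts riding on the rails (origin 45, top 67 mm above the table), 55 to 130 mm to the +y side of its place. At its place it drops 7 mm (origin 38, top 60 mm); notch walls then stop it.
- board_edge (a point): Middle of the board's +y edge face, half way up the slab: push here towards the station's -y, with fingertips lowered into the channel between the rails. Some 1 to 6 N slides the board.
- latch (a joint): Angle of the flat dark latch arm about its upright pivot, rad. 0: along the station's -y; grows anticlockwise from above to 1.57, its stop, pointing along the station's +x over the board. Starts at 0 to 0.35. Stiff hinge (0.08 N m), stays where left. Arm 16 mm wide, reaches 83 mm from the pivot, 63 to 69 mm above the table: 3 mm over a seated board, but it hits one that has not dropped.
- latch_pivot (a point): The latch's pivot axis, at x = -120, y = 0 mm in the station's frame, 66 mm above the table. Fixed to the station, on a post 28 mm across; a 10 mm pivot pin stands to 79 mm.
- latch_peg (a point): Top centre of the black upright peg on the latch arm, 75 mm from the pivot axis: 14 mm across, rising from 69 to 100 mm above the table. Push it sideways to swing the latch.
- jar: Amber glass jar with steel lid, 56 mm across, 85 mm high, standing left of the latch, before the station. Bystander: leave it alone. Origin at the centre of its underside.
- squeeze_bottle: White squeeze bottle, red cap, 52 mm across, 150 mm high, standing off the station's -y end. Bystander: leave it alone. Origin at the centre of its underside.
- bowl: Small steel bowl, 110 mm across, 50 mm high, front right. Bystander: leave it alone. Origin at the centre of its underside.
- spatula: Spatula with its handle, lying flat front left. Bystander: leave it alone. Origin at the centre of its underside.
- mallet: Hammer-shaped metal mallet lying left of the station. Bystander: leave it alone. Origin at the centre of its underside.
- pot: White ceramic cup, 80 mm across, 80 mm high, beyond the station on its left. Bystander: leave it alone. Origin at the centre of its underside.
- tin: Plain steel tin, 60 mm across, 70 mm high, beyond the station on its right. Bystander: leave it alone. Origin at the centre of its underside.

How it is judged (in metres and radians):
On the way, in this order (a step that is already met when the one before it is completed fails the run):
1. the board has dropped into its notches while the latch is still clear of it (z of board in the frame of station between 0.034 and 0.0405 m and y of board in the frame of station between -0.006 and 0.006 m and angle between the z axis of board and the z axis of station, either way round below 0.03 rad and value of joint latch below 0.6 rad), for 0.2 s.
2. the latch is swung over the seated board (z of board in the frame of station between 0.034 and 0.0405 m and y of board in the frame of station between -0.006 and 0.006 m and angle between the z axis of board and the z axis of station, either way round below 0.03 rad and value of joint latch above 1.35 rad), for 0.2 s.
At the end, for the whole second after the job is handed in: The board lies in its notches (centre within 6 mm of its place along the rails, origin 34 to 40.5 mm above the table, tilt under 0.03 rad), at rest, with the latch at more than 1.35 rad (stop at 1.57) over it, released (all of step 2 and linear speed of board below 0.02 m/s and velocity of joint latch below 0.1 rad/s); the robot touches nothing.
It fails at once if the board is lifted more than 8 mm above the level at which it rides on the rails (z of board in the frame of station above 0.053 m).
It fails at once if the board is tipped up by more than 0.12 rad (angle between board's own z axis and vertical above 0.12 rad).
It fails at once if a bystander (jar, bottle, bowl, spatula, mallet, cup or tin) is moved more than 20 mm (distance of any of jar, squeeze_bottle, bowl, spatula, mallet, pot, tin from where it was at the start of the episode above 0.02 m).
It fails at once if a standing bystander is tipped by more than 0.5 rad (angle between any of jar, squeeze_bottle, bowl, pot, tin's own z axis and vertical above 0.5 rad).
It also fails if it takes over 54 s, if anything falls off the work surface, if the arm or the gripper's body presses on something with over 40 N, if the wrist force passes 120 N, or if a joint passes its speed limit or range.

## Working session

There is one attempt and no reset: what is moved stays moved. The work goes in short steps, Python scripts to look and compute and a shell command to move; the robot and the scene stay as the last step left them, time stands still between calls to the robot, and variables do not carry over. Pictures are saved under pics/ and viewed, about 8 in all and at most 12, crops included, and the job is handed in when it is done.

```bash
mkdir -p pics; ls; cat > h.py <<'E'
import numpy as np,cv2
from rig import env
def cam(n):
    f=env.grab_frame(n); np.savez('pics/%s.npz'%n,**{k:f[k] for k in f}); return f
def K(f):
    h=f["frame"].shape[0]; F=h/2/np.tan(np.radians(f["vertical_fov"])/2)
    return F,float(f["cx"]),float(f["cy"])
def ray(f,u,v,z):
    F,cx,cy=K(f);R=np.array(f["R"]);t=np.array(f["t"])
    d=R.T@np.array([(u-cx)/F,(v-cy)/F,1]);c=-R.T@t
    return c+d*(z-c[2])/d[2]
def proj(f,X):
    F,cx,cy=K(f);p=np.array(f["R"])@np.array(X)+np.array(f["t"])
    return [round(float(F*p[0]/p[2]+cx),1),round(float(F*p[1]/p[2]+cy),1)]
E
python3 - <<'E'
from h import *
a=cam("top");b=cam("scene")
for n,f in(("top",a),("scene",b)):
    cv2.imwrite(f"pics/{n}0.png",cv2.resize(f["frame"][:,:,::-1],(768,576),interpolation=cv2.INTER_CUBIC))
    print(n,f["vertical_fov"],f["R"],f["t"])
s=env.read_state();print(s["time_s"],s["tcp_pos"],s["ee_rot"],s["ft_force"],s["grip_width"])
E
```

```text
pics
top 53.517252045349245 [[-0.02752235 -0.99952891 -0.01358244]
 [-0.98242115  0.02955602 -0.18432342]
 [ 0.18463802  0.00827067 -0.98277179]] [0.01503744 0.54297655 1.12908307]
scene 52.61224450827782 [[ 0.46063382  0.88736013 -0.02021116]
 [ 0.63967624 -0.34767357 -0.6855198 ]
 [-0.61532982  0.302845   -0.7277734 ]] [-0.25518792 -0.29898625  1.78181847]
0.1 [0.18872788 0.59548699 0.30311212] [[ 3.02017524e-01  9.53302267e-01 -4.51393132e-04]
 [ 9.53301044e-01 -3.02017860e-01 -1.52698307e-03]
 [-1.59200521e-03  3.08621027e-05 -9.99998732e-01]] [ 0.7113382  -0.56327419 -0.46249805] 0.08520007336413316
```

View pics/top0.png

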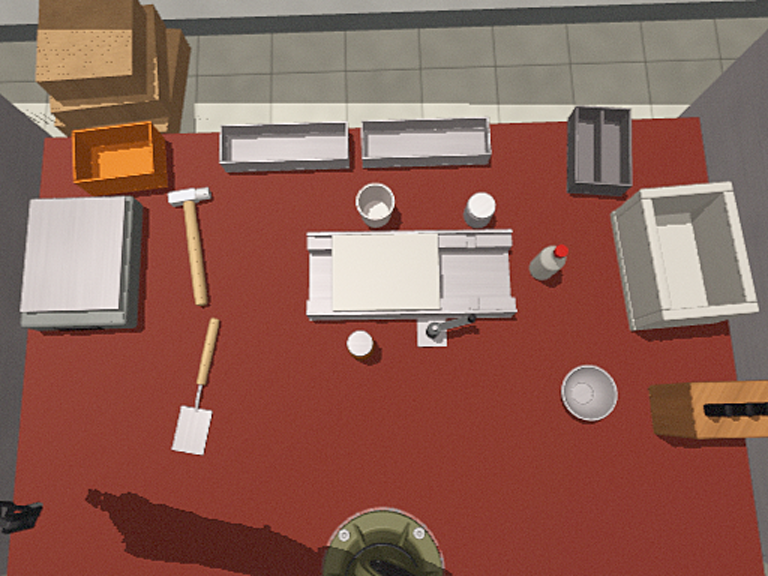

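View pics/scene0.png

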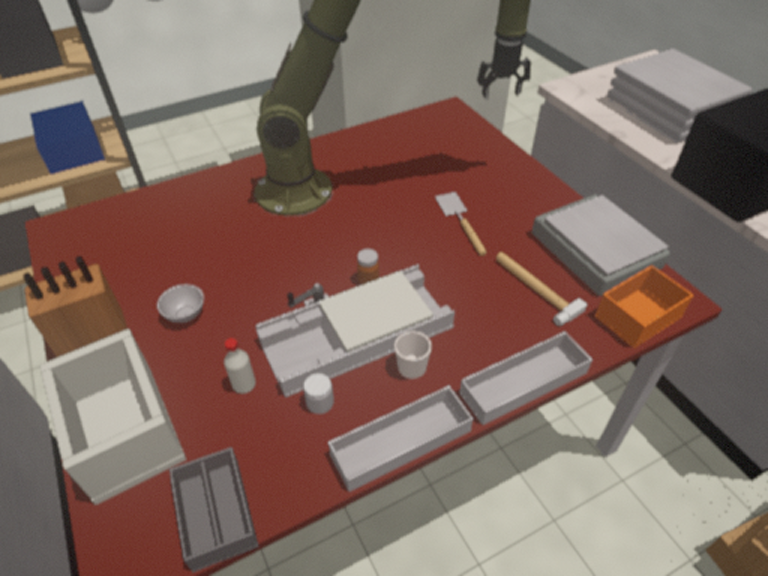

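The top view (768 px) shows the station spanning u 307–515, v 230–320. The board is at u 333–440. The latch pivot is near (433,331), with the peg near (472,318), and the jar is at (360,345). I'll zoom in on this area.

```bash
python3 - <<'E'
from h import *
f=np.load('pics/top.npz')
im=f["frame"][145:245,195:355,::-1]
cv2.imwrite("pics/crop1.png",cv2.resize(im,(800,500),interpolation=cv2.INTER_CUBIC))
E
```

```text
(no output)
```

View pics/crop1.png

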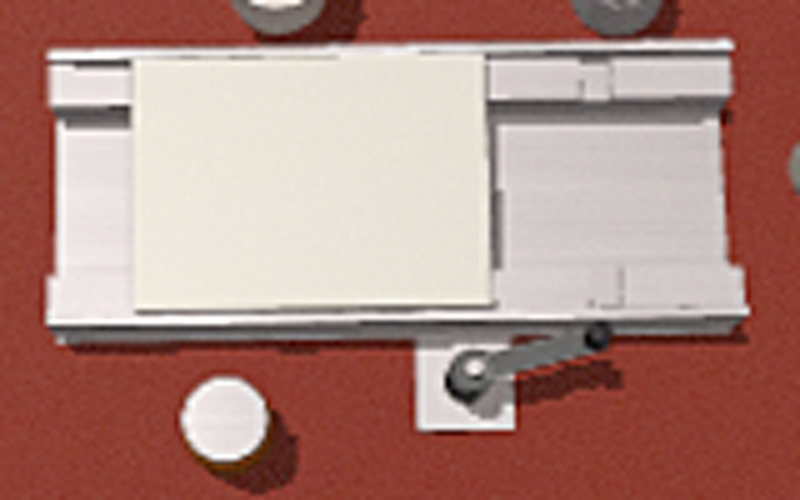

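The crop (×5, offset 195,145) gives these positions:
- **Lip corners:** (48,50), (732,41), (747,313) and (48,323)
- **Board corners:** (133,58), (487,54), (492,304) and (135,308)
- **Peg top:** (598,332)
- **Pivot pin top:** (475,367)
- **Jar lid:** (225,420)

```bash
python3 - <<'E'
from h import *
from scipy.optimize import least_squares
f=np.load('pics/top.npz')
P=lambda u,v,z: ray(f,195+(u+.5)/5-.5,145+(v+.5)/5-.5,z)
L=[P(48,50,.057),P(732,41,.057),P(747,313,.057),P(48,323,.057)]
B=[P(133,58,.067),P(487,54,.067),P(492,304,.067),P(135,308,.067)]
pin=P(475,367,.079)
M=np.array([[.088,.26],[.088,-.17],[-.088,-.17],[-.088,.26],[-.12,0]])
W=np.array([p[:2] for p in L+[pin]])
def tr(p,m): c,s=np.cos(p[2]),np.sin(p[2]); return m@np.array([[c,s],[-s,c]])+p[:2]
r=least_squares(lambda p:(tr(p,M)-W).ravel(),[.6,0,0]);p=r.x
print("station",p[:2],np.degrees(p[2]),"res mm",(r.fun.reshape(-1,2)*1e3).round(1).tolist())
c,s=np.cos(p[2]),np.sin(p[2]);inv=lambda X:(np.array(X)[:2]-p[:2])@np.array([[c,-s],[s,c]])
print("board corners st",[inv(b).round(4).tolist() for b in B],"ctr",inv(np.mean(B,0)))
g=P(598,332,.1);print("peg st",inv(g),g, "jar",inv(P(225,420,.085)),"pin",inv(pin))
q=inv(g)-[-.12,0];print("r,angle",np.hypot(*q),np.degrees(np.arctan2(q[0],-q[1])))
np.save('st.npy',p)
for n,X in dict(pushstart=[0,.26],seatededge=[0,.11],pivot=[-.12,0]).items(): print(n,tr(p,np.array(X)))
E
```

```text
station [ 0.59191168 -0.11869708] -0.912434860249784 res mm [[0.7, -0.5], [1.6, -0.4], [-1.5, -0.8], [-1.1, 1.4], [0.4, 0.2]]
board corners st [[0.0782, 0.2059], [0.0773, -0.0148], [-0.0804, -0.0128], [-0.0799, 0.2043]] ctr [-0.00119469  0.09566655]
peg st [-0.10339016 -0.07108379] [ 0.48740267 -0.18812544  0.1       ] jar [-0.15080599  0.14921537] pin [-0.12039439 -0.00017794]
r,angle 0.07299857532253669 13.152078297952615
pushstart [0.596052   0.14126995]
seatededge [ 0.59366335 -0.00871103]
pivot [ 0.47192689 -0.11678616]
```

The fit is consistent, with 1–2 mm residuals. The board is 96 mm from its place, and the latch is at about 13° (0.23 rad). First I'll turn the tool so its x lies along the station's x, with the fingers half open.

```bash
python3 -m jog '[{"az":7.1,"hand":0.5},{"az":7.1,"hand":0.5},{"az":7.1,"hand":0.5},{"az":7.1,"hand":0.5},{"az":7.1,"hand":0.5},{"az":7.1,"hand":0.5},{"az":7.1,"hand":0.5},{"az":7.1,"hand":0.5}]'
python3 -m jog '[{"az":7.1,"hand":0.5},{"az":7.1,"hand":0.5},{"az":2.3,"hand":0.5},{"hand":0.5}]'
cat >> h.py <<'E'
p=np.load('st.npy')
def togo(sx,sy,tipz,L=.073):
    "shift of TCP in tool cm to reach station x,y with fingertip height; also turn error"
    s=env.read_state();c,n=np.cos(p[2]),np.sin(p[2])
    X=np.array([*(np.array([[c,-n],[n,c]])@[sx,sy]+p[:2]),tipz+L]);R=np.array(s["ee_rot"])
    D=np.stack([[c,n,0],[n,-c,0],[0,0,-1]],1)
    print("t",s["time_s"],"togo cm",(R.T@(X-s["tcp_pos"])*100).round(2),"turn",np.degrees(cv2.Rodrigues(R.T@D)[0].ravel()).round(2),"w",s["grip_width"],"F",np.round(s["ft_force"],1))
    q=np.array([[c,n],[-n,c]])@(np.array(s["tcp_pos"][:2])-p[:2]);print("TCP st",q.round(4),"z",round(s["tcp_pos"][2],4))
E
python3 -c "
from h import *
togo(0,.24,.15)"
```

```text
t 0.1 togo cm [-32.9   53.12   8.07] turn [6.000e-02 8.000e-02 7.333e+01] w 0.08520007336413316 F [ 0.7 -0.6 -0.5]
TCP st [-0.4145  0.7077] z 0.3031validation failed for argument at $[0]...
validation failed for argument at $[0]...
```

```bash
python3 -m jog '[{"ax":0,"ay":0,"az":7.1,"dx":0,"dy":0,"dz":0,"hand":0.5},{"ax":0,"ay":0,"az":7.1,"dx":0,"dy":0,"dz":0,"hand":0.5},{"ax":0,"ay":0,"az":7.1,"dx":0,"dy":0,"dz":0,"hand":0.5},{"ax":0,"ay":0,"az":7.1,"dx":0,"dy":0,"dz":0,"hand":0.5},{"ax":0,"ay":0,"az":7.1,"dx":0,"dy":0,"dz":0,"hand":0.5},{"ax":0,"ay":0,"az":7.1,"dx":0,"dy":0,"dz":0,"hand":0.5},{"ax":0,"ay":0,"az":7.1,"dx":0,"dy":0,"dz":0,"hand":0.5},{"ax":0,"ay":0,"az":7.1,"dx":0,"dy":0,"dz":0,"hand":0.5}]'
python3 -m jog '[{"ax":0,"ay":0,"az":7.1,"dx":0,"dy":0,"dz":0,"hand":0.5},{"ax":0,"ay":0,"az":7.1,"dx":0,"dy":0,"dz":0,"hand":0.5},{"ax":0,"ay":0,"az":2.3,"dx":0,"dy":0,"dz":0,"hand":0.5},{"ax":0,"ay":0,"az":0,"dx":0,"dy":0,"dz":0,"hand":0.5},{"ax":0,"ay":0,"az":0,"dx":0,"dy":0,"dz":0,"hand":0.5}]'
python3 -c "
from h import *
togo(0,.24,.15)"
```

```text
time_s: 0.77
tcp_pos: [0.1887, 0.5956, 0.3034]
ee_rot: [[0.965, 0.263, -0.0], [0.263, -0.965, -0.001], [-0.001, 0.001, -1.0]]
ft_force: [0.2, -0.4, 0.5]
grip_width: 0.0428
time_s: 1.18
tcp_pos: [0.1886, 0.5957, 0.3035]
ee_rot: [[1.0, -0.013, -0.0], [-0.013, -1.0, -0.001], [-0.0, 0.001, -1.0]]
ft_force: [-0.1, -0.6, -1.0]
grip_width: 0.0425
t 1.1833 togo cm [41.34 46.89  8.08] turn [0.05 0.01 0.15] w 0.0424958082807615 F [-0.1 -0.6 -1. ]
TCP st [-0.4147  0.7079] z 0.3035
```

```bash
python3 -m jog '[{"ax":0,"ay":0,"az":0,"dx":2.6,"dy":2.9,"dz":0,"hand":0.5},{"ax":0,"ay":0,"az":0,"dx":2.6,"dy":2.9,"dz":0,"hand":0.5},{"ax":0,"ay":0,"az":0,"dx":2.6,"dy":2.9,"dz":0,"hand":0.5},{"ax":0,"ay":0,"az":0,"dx":2.6,"dy":2.9,"dz":0,"hand":0.5},{"ax":0,"ay":0,"az":0,"dx":2.6,"dy":2.9,"dz":0,"hand":0.5},{"ax":0,"ay":0,"az":0,"dx":2.6,"dy":2.9,"dz":0,"hand":0.5},{"ax":0,"ay":0,"az":0,"dx":2.6,"dy":2.9,"dz":0,"hand":0.5},{"ax":0,"ay":0,"az":0,"dx":2.6,"dy":2.9,"dz":0,"hand":0.5}]'
python3 -m jog '[{"ax":0,"ay":0,"az":0,"dx":2.6,"dy":2.9,"dz":0,"hand":0.5},{"ax":0,"ay":0,"az":0,"dx":2.6,"dy":2.9,"dz":0,"hand":0.5},{"ax":0,"ay":0,"az":0,"dx":2.6,"dy":2.9,"dz":0,"hand":0.5},{"ax":0,"ay":0,"az":0,"dx":2.6,"dy":2.9,"dz":0,"hand":0.5},{"ax":0,"ay":0,"az":0,"dx":2.6,"dy":2.9,"dz":0,"hand":0.5},{"ax":0,"ay":0,"az":0,"dx":2.6,"dy":2.9,"dz":0,"hand":0.5},{"ax":0,"ay":0,"az":0,"dx":2.3,"dy":2.4,"dz":0,"hand":0.5},{"ax":0,"ay":0,"az":0,"dx":0,"dy":0,"dz":0,"hand":0.5}]'
python3 -c "
from h import *
togo(0,.24,.036)
f=cam('wrist');cv2.imwrite('pics/w1.png',cv2.resize(f['frame'][:,:,::-1],(640,480)))"
```

```text
time_s: 1.85
tcp_pos: [0.3941, 0.359, 0.304]
ee_rot: [[1.0, -0.013, 0.0], [-0.013, -1.0, 0.0], [0.0, -0.0, -1.0]]
ft_force: [1.3, 0.4, -0.3]
grip_width: 0.0425
time_s: 2.52
tcp_pos: [0.5732, 0.1521, 0.3038]
ee_rot: [[1.0, -0.023, 0.003], [-0.023, -1.0, -0.005], [0.003, 0.004, -1.0]]
ft_force: [0.3, -0.9, 0.0]
grip_width: 0.0427
t 2.5167 togo cm [ 2.27  2.94 19.5 ] turn [ 0.26 -0.16 -0.41] w 0.04272324238631042 F [ 0.3 -0.9  0. ]
TCP st [-0.023   0.2704] z 0.3038
```

View pics/w1.png

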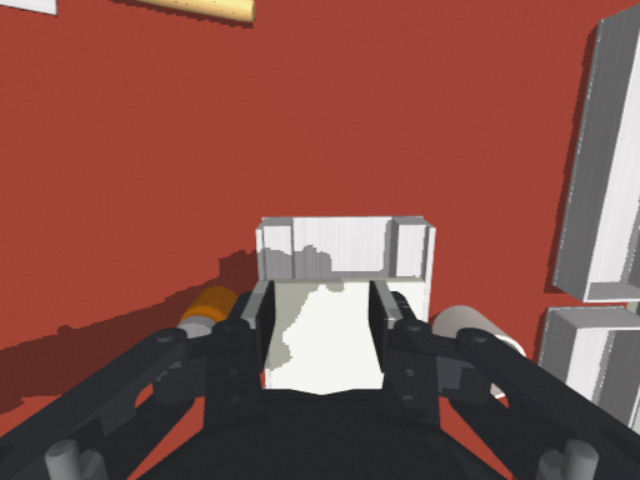

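The wrist view shows the fingers centred over the channel at the station's +y end. The board edge runs across at v≈278, with the jar on the left and the pot on the right, both clear. Next I'll centre and lower.

```bash
python3 -m jog '[{"ax":0.2,"ay":-0.2,"az":-0.4,"dx":1.15,"dy":1.4,"dz":2,"hand":0.5},{"ax":0,"ay":0,"az":0,"dx":1.1,"dy":1.4,"dz":2.5,"hand":0.5},{"ax":0,"ay":0,"az":0,"dx":0,"dy":0,"dz":3,"hand":0.5},{"ax":0,"ay":0,"az":0,"dx":0,"dy":0,"dz":3,"hand":0.5},{"ax":0,"ay":0,"az":0,"dx":0,"dy":0,"dz":1,"hand":0.5},{"ax":0,"ay":0,"az":0,"dx":0,"dy":0,"dz":0,"hand":0.5}]'
python3 -c "
from h import *
togo(0,.24,.036)"
```

```text
time_s: 3.07
tcp_pos: [0.5891, 0.1328, 0.1862]
ee_rot: [[1.0, -0.006, -0.009], [-0.006, -1.0, 0.003], [-0.009, -0.003, -1.0]]
ft_force: [-0.9, -1.0, -0.1]
grip_width: 0.0427
t 3.0667 togo cm [0.75 1.17 7.71] turn [-0.16  0.54  0.56] w 0.04267374999018894 F [-0.9 -1.  -0.1]
TCP st [-0.0068  0.2514] z 0.1862
```

```bash
python3 -m jog '[{"ax":-0.1,"ay":0.5,"az":0.5,"dx":0.4,"dy":0.6,"dz":0,"hand":0.5},{"ax":0,"ay":0,"az":0,"dx":0.35,"dy":0.6,"dz":2.5,"hand":0.5},{"ax":0,"ay":0,"az":0,"dx":0,"dy":0,"dz":2.5,"hand":0.5},{"ax":0,"ay":0,"az":0,"dx":0,"dy":0,"dz":1.5,"hand":0.5},{"ax":0,"ay":0,"az":0,"dx":0,"dy":0,"dz":1.0,"hand":0.5},{"ax":0,"ay":0,"az":0,"dx":0,"dy":0,"dz":0,"hand":0.5}]'
python3 -c "
from h import *
togo(0,.22,.036)
f=cam('wrist')
g=cam('scene')
a=cv2.resize(f['frame'][:,:,::-1],(400,300));b=cv2.resize(g['frame'][160:280,150:310,::-1],(400,300))
cv2.imwrite('pics/w2.png',np.hstack([a,b]))"
```

```text
time_s: 3.57
tcp_pos: [0.5988, 0.1201, 0.1135]
ee_rot: [[1.0, -0.017, 0.005], [-0.017, -1.0, 0.002], [0.005, -0.002, -1.0]]
ft_force: [-0.2, 0.2, -0.1]
grip_width: 0.0426
t 3.5667 togo cm [-0.31  1.89  0.45] turn [-0.1  -0.29 -0.05] w 0.042621192204843936 F [-0.2  0.2 -0.1]
TCP st [0.0031 0.2389] z 0.1135
```

View pics/w2.png

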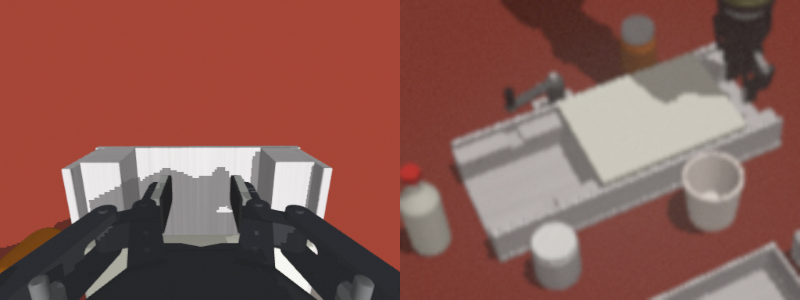

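The fingertips are in the channel, behind the board's +y edge and between the rails. I'll start pushing gently.

```bash
python3 -m jog '[{"ax":0,"ay":-0.2,"az":0,"dx":-0.3,"dy":0.7,"dz":0.3,"hand":0.5},{"ax":0,"ay":0,"az":0,"dx":0,"dy":0.7,"dz":0,"hand":0.5},{"ax":0,"ay":0,"az":0,"dx":0,"dy":0.7,"dz":0,"hand":0.5},{"ax":0,"ay":0,"az":0,"dx":0,"dy":0.6,"dz":0,"hand":0.5},{"ax":0,"ay":0,"az":0,"dx":0,"dy":0.6,"dz":0,"hand":0.5},{"ax":0,"ay":0,"az":0,"dx":0,"dy":0.6,"dz":0,"hand":0.5}]'
python3 -c "
from h import *
togo(0,.121,.036)"
python3 -m jog '[{"ax":0,"ay":0,"az":0,"dx":0,"dy":0.6,"dz":0,"hand":0.5},{"ax":0,"ay":0,"az":0,"dx":0,"dy":0.6,"dz":0,"hand":0.5},{"ax":0,"ay":0,"az":0,"dx":0,"dy":0.6,"dz":0,"hand":0.5},{"ax":0,"ay":0,"az":0,"dx":0,"dy":0.6,"dz":0,"hand":0.5}]'
python3 -c "
from h import *
togo(0,.121,.036)
g=cam('scene')
f=cam('top')
a=cv2.resize(f['frame'][145:245,195:355,::-1],(480,300),interpolation=cv2.INTER_CUBIC);b=cv2.resize(g['frame'][160:280,150:310,::-1],(320,300))
cv2.imwrite('pics/w3.png',np.hstack([a,b]))"
```

```text
time_s: 4.17
tcp_pos: [0.5956, 0.0825, 0.1116]
ee_rot: [[1.0, -0.016, 0.003], [-0.016, -1.0, 0.005], [0.003, -0.005, -1.0]]
ft_force: [-0.5, 7.1, 2.1]
grip_width: 0.0424
t 4.1667 togo cm [-0.05  8.02  0.22] turn [-0.27 -0.19 -0.  ] w 0.042429988916167276 F [-0.5  7.1  2.1]
TCP st [0.0004 0.2012] z 0.1116
time_s: 4.5
tcp_pos: [0.5952, 0.0587, 0.1116]
ee_rot: [[1.0, -0.016, 0.004], [-0.016, -1.0, 0.005], [0.004, -0.005, -1.0]]
ft_force: [0.2, 7.5, 3.6]
grip_width: 0.0423
t 4.5 togo cm [-0.05  5.64  0.23] turn [-0.27 -0.2   0.01] w 0.04229133533609207 F [0.2 7.5 3.6]
TCP st [0.0005 0.1774] z 0.1116
```

View pics/w3.png

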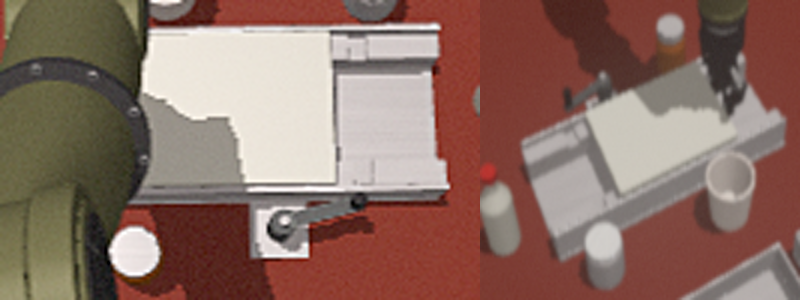

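The board is sliding, and its -y edge is at crop (334,107). I'll measure it numerically to calibrate the finger-contact offset.

```bash
cat >> h.py <<'E'
def st(X):
    c,n=np.cos(p[2]),np.sin(p[2]);return np.array([[c,n],[-n,c]])@(np.array(X)[:2]-p[:2])
def edge(f,z=.067):
    "station y of board's -y edge: colour step of cream board vs grey along station y, median over x"
    o=[];c,n=np.cos(p[2]),np.sin(p[2]);F=f["frame"].astype(np.float32);ys=np.arange(-.15,.05,.0005)
    for x in np.arange(-.04,.041,.005):
        P=np.array([proj(f,[*(np.array([[c,-n],[n,c]])@[x,y]+p[:2]),z]) for y in ys],np.float32)
        s=cv2.remap(F,P[:,:1].copy(),P[:,1:].copy(),cv2.INTER_LINEAR)[:,0]
        w=s[:,0]-s[:,2];w=cv2.GaussianBlur(w[:,None],(1,9),2)[:,0];o.append(ys[np.argmax(np.gradient(w))])
    return np.median(o),np.std(o)
E
python3 -c "
from h import *
f=np.load('pics/top.npz');print(edge(f),[st(ray(f,195+(334.5)/3-.5,145+107.5/3-.5,.067))])"
```

```text
(np.float64(-0.05449999999999991), np.float64(0.0008891892034018228)) [array([-0.00293085, -0.05519873])]
```

```bash
python3 -m jog '[{"ax":0,"ay":0,"az":0,"dx":0,"dy":0.6,"dz":0,"hand":0.5},{"ax":0,"ay":0,"az":0,"dx":0,"dy":0.6,"dz":0,"hand":0.5},{"ax":0,"ay":0,"az":0,"dx":0,"dy":0.6,"dz":0,"hand":0.5},{"ax":0,"ay":0,"az":0,"dx":0,"dy":0.6,"dz":0,"hand":0.5},{"ax":0,"ay":0,"az":0,"dx":0,"dy":0.6,"dz":0,"hand":0.5},{"ax":0,"ay":0,"az":0,"dx":0,"dy":0.6,"dz":0,"hand":0.5},{"ax":0,"ay":0,"az":0,"dx":0,"dy":0.5,"dz":0,"hand":0.5},{"ax":0,"ay":0,"az":0,"dx":0,"dy":0.3,"dz":0,"hand":0.5}]'
python3 -c "
from h import *
togo(0,.1225,.036)
f=cam('top');print(edge(f))"
```

```text
time_s: 5.27
tcp_pos: [0.5945, 0.0145, 0.1114]
ee_rot: [[1.0, -0.016, 0.003], [-0.016, -1.0, 0.004], [0.003, -0.004, -1.0]]
ft_force: [-0.6, 8.4, 4.8]
grip_width: 0.0428
t 5.2667 togo cm [-0.05  1.07  0.23] turn [-0.24 -0.2   0.  ] w 0.04282794817960411 F [-0.6  8.4  4.8]
TCP st [0.0005 0.1332] z 0.1114
(np.float64(-0.09599999999999995), np.float64(0.0013669352986614423))
```

```bash
python3 -m jog '[{"ax":0,"ay":0,"az":0,"dx":0,"dy":0.25,"dz":0,"hand":0.5},{"ax":0,"ay":0,"az":0,"dx":0,"dy":0.25,"dz":0,"hand":0.5},{"ax":0,"ay":0,"az":0,"dx":0,"dy":0.25,"dz":0,"hand":0.5}]'
python3 -c "
from h import *
togo(0,.1225,.036)
f=cam('top');print(edge(f))"
python3 -m jog '[{"ax":0,"ay":0,"az":0,"dx":0,"dy":0.2,"dz":0,"hand":0.5},{"ax":0,"ay":0,"az":0,"dx":0,"dy":0.2,"dz":0,"hand":0.5}]'
python3 -c "
from h import *
togo(0,.1225,.036)
f=cam('top');print(edge(f),edge(f,.06))"
```

```text
time_s: 5.57
tcp_pos: [0.5943, 0.0079, 0.1113]
ee_rot: [[1.0, -0.015, 0.003], [-0.015, -1.0, 0.005], [0.003, -0.005, -1.0]]
ft_force: [-0.4, 8.4, 4.6]
grip_width: 0.0426
t 5.5667 togo cm [-0.04  0.41  0.23] turn [-0.27 -0.19  0.04] w 0.04255616542523695 F [-0.4  8.4  4.6]
TCP st [0.0004 0.1266] z 0.1113
(np.float64(-0.10299999999999995), np.float64(0.0010862461948599649))
time_s: 5.78
tcp_pos: [0.5942, 0.0037, 0.1112]
ee_rot: [[1.0, -0.015, 0.003], [-0.015, -1.0, 0.004], [0.003, -0.004, -1.0]]
ft_force: [1.2, 2.4, -0.6]
grip_width: 0.0426
t 5.7833 togo cm [-0.04 -0.01  0.22] turn [-0.25 -0.18  0.05] w 0.04260217062691065 F [ 1.2  2.4 -0.6]
TCP st [0.0004 0.1224] z 0.1112
(np.float64(-0.10749999999999996), np.float64(0.009746084299325055)) (np.float64(-0.10849999999999996), np.float64(0.0010506218293818688))
```

The force fell from 8.4 to 2.4 N right at the expected place, which suggests the board dropped. I'll push lightly for the wall stop, then back off and look.

```bash
python3 -m jog '[{"ax":0,"ay":0,"az":0,"dx":0,"dy":0.15,"dz":0,"hand":0.5},{"ax":0,"ay":0,"az":0,"dx":0,"dy":0.15,"dz":0,"hand":0.5}]'
python3 -m jog '[{"ax":0,"ay":0,"az":0,"dx":0,"dy":0.15,"dz":0,"hand":0.5},{"ax":0,"ay":0,"az":0,"dx":0,"dy":0.1,"dz":0,"hand":0.5}]'
python3 -m jog '[{"ax":0,"ay":0,"az":0,"dx":0,"dy":-0.6,"dz":0,"hand":0.5},{"ax":0,"ay":0,"az":0,"dx":0,"dy":-1.2,"dz":0,"hand":0.5},{"ax":0,"ay":0,"az":0,"dx":0,"dy":-1.2,"dz":0,"hand":0.5},{"ax":0,"ay":0,"az":0,"dx":0,"dy":0,"dz":0,"hand":0.5}]'
python3 -c "
from h import *
togo(0,.15,.2)
f=cam('top');print(edge(f,.06));g=cam('scene')
a=cv2.resize(f['frame'][145:245,235:335,::-1],(400,400),interpolation=cv2.INTER_CUBIC);b=cv2.resize(g['frame'][170:270,170:270,::-1],(400,400),interpolation=cv2.INTER_CUBIC)
cv2.imwrite('pics/w4.png',np.hstack([a,b]))"
```

```text
time_s: 6.0
tcp_pos: [0.594, 0.0003, 0.111]
ee_rot: [[1.0, -0.016, 0.003], [-0.016, -1.0, 0.004], [0.003, -0.004, -1.0]]
ft_force: [-0.1, 7.2, 3.4]
grip_width: 0.0429
time_s: 6.17
tcp_pos: [0.594, -0.0022, 0.111]
ee_rot: [[1.0, -0.016, 0.003], [-0.016, -1.0, 0.004], [0.003, -0.004, -1.0]]
ft_force: [0.1, 11.1, 3.9]
grip_width: 0.043
time_s: 6.5
tcp_pos: [0.5939, 0.0297, 0.1103]
ee_rot: [[1.0, -0.014, 0.001], [-0.014, -1.0, 0.003], [0.001, -0.003, -1.0]]
ft_force: [0.1, 1.3, 0.4]
grip_width: 0.043
t 6.5 togo cm [  0.05  -0.22 -16.27] turn [-0.2  -0.06  0.13] w 0.04298955913944354 F [0.1 1.3 0.4]
TCP st [-0.0003  0.1484] z 0.1103
(np.float64(-0.11199999999999996), np.float64(0.0007946621227121358))
```

View pics/w4.png

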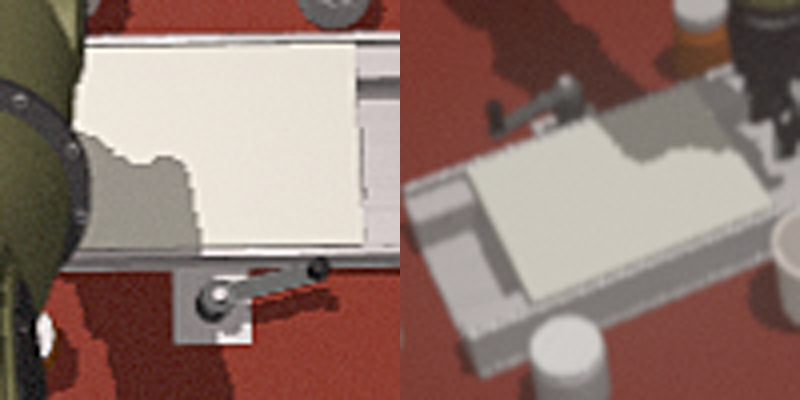

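The board now sits with its top close to the lip height. To check the height, I'll triangulate the -y corners using top crop (357,43) and (362,244) against scene crop (130,302) and (69,169).

```bash
python3 -c "
from h import *
a=np.load('pics/top.npz');b=np.load('pics/scene.npz')
def Pm(f):
    F,cx,cy=K(f);return np.array([[F,0,cx],[0,F,cy],[0,0,1]])@np.c_[f['R'],f['t']]
S=lambda u,o:o+(u+.5)/4-.5
for (u,v),(s,t) in [((357,43),(130,302)),((362,244),(69,169))]:
    X=cv2.triangulatePoints(Pm(a),Pm(b),np.array([S(u,235),S(v,145)]),np.array([S(s,170),S(t,170)]));X=X[:3,0]/X[3];print(st(X),X[2])
    for z in(.06,.067):
        d=st(ray(a,S(u,235),S(v,145),z)),st(ray(b,S(s,170),S(t,170),z));print(z,d)
"
```

```text
[ 0.07893162 -0.11542262] 0.05704378919811045
0.06 (array([ 0.07796305, -0.11508564]), array([ 0.08114701, -0.11569868]))
0.067 (array([ 0.07585564, -0.11375147]), array([ 0.08617076, -0.116856  ]))
[-0.08006996 -0.1111016 ] 0.05474510044147106
0.06 (array([-0.08133231, -0.11136928]), array([-0.07493982, -0.11083547]))
0.067 (array([-0.08247002, -0.11005774]), array([-0.06885181, -0.11202595]))
```

The height is about 56 mm, against 60 expected when seated and 67 when riding, so the board has dropped. It sits against the -y notch walls at y ≈ -2 to -3 mm. Next I'll raise, close the fingers and go to a point behind the peg.

```bash
python3 -m jog '[{"ax":0,"ay":0,"az":0,"dx":0,"dy":0,"dz":-1.5,"hand":0.5},{"ax":0,"ay":0,"az":0,"dx":0,"dy":0,"dz":-3,"hand":0.5},{"ax":0,"ay":0,"az":0,"dx":0,"dy":0,"dz":-3,"hand":0.5},{"ax":0,"ay":0,"az":0,"dx":0,"dy":0,"dz":-3,"hand":0},{"ax":0,"ay":0,"az":0,"dx":0,"dy":0,"dz":-1.5,"hand":0},{"ax":0,"ay":0,"az":0,"dx":0,"dy":0,"dz":0,"hand":0}]'
python3 -m jog '[{"ax":0,"ay":0,"az":0,"dx":-1.7,"dy":2.8,"dz":0,"hand":0},{"ax":0,"ay":0,"az":0,"dx":-1.7,"dy":2.8,"dz":0,"hand":0},{"ax":0,"ay":0,"az":0,"dx":-1.7,"dy":2.8,"dz":0,"hand":0},{"ax":0,"ay":0,"az":0,"dx":-1.7,"dy":2.8,"dz":0,"hand":0},{"ax":0,"ay":0,"az":0,"dx":-1.7,"dy":2.8,"dz":0,"hand":0},{"ax":0,"ay":0,"az":0,"dx":-1.7,"dy":2.8,"dz":0,"hand":0},{"ax":0,"ay":0,"az":0,"dx":-1.7,"dy":2.8,"dz":0,"hand":0},{"ax":0,"ay":0,"az":0,"dx":-1.7,"dy":2.8,"dz":0,"hand":0}]'
python3 -m jog '[{"ax":0,"ay":0,"az":0,"dx":0,"dy":0,"dz":0,"hand":0}]'
python3 -c "
from h import *
togo(-.14,-.081,.078)"
```

```text
time_s: 7.1
tcp_pos: [0.5955, 0.0248, 0.2346]
ee_rot: [[1.0, -0.018, 0.008], [-0.018, -1.0, 0.001], [0.008, -0.002, -1.0]]
ft_force: [1.0, 0.2, -0.3]
grip_width: 0.007
time_s: 7.77
tcp_pos: [0.4524, -0.1973, 0.2293]
ee_rot: [[1.0, -0.018, 0.0], [-0.018, -1.0, 0.002], [0.0, -0.002, -1.0]]
ft_force: [0.7, -0.4, -0.5]
grip_width: -0.0002
time_s: 7.85
tcp_pos: [0.4494, -0.2022, 0.2295]
ee_rot: [[1.0, -0.027, -0.001], [-0.027, -1.0, -0.001], [-0.001, 0.001, -1.0]]
ft_force: [0.2, -0.0, -0.2]
grip_width: 0.0003
t 7.85 togo cm [ 0.13 -0.49  7.85] turn [ 0.08  0.08 -0.61] w 0.0002658458826979185 F [ 0.2 -0.  -0.2]
TCP st [-0.1412 -0.0858] z 0.2295
```

```bash
python3 -m jog '[{"ax":0,"ay":0,"az":-0.6,"dx":0,"dy":-0.5,"dz":1.5,"hand":0},{"ax":0,"ay":0,"az":0,"dx":0,"dy":0,"dz":2.5,"hand":0},{"ax":0,"ay":0,"az":0,"dx":0,"dy":0,"dz":2.5,"hand":0},{"ax":0,"ay":0,"az":0,"dx":0,"dy":0,"dz":1.2,"hand":0},{"ax":0,"ay":0,"az":0,"dx":0,"dy":0,"dz":0,"hand":0}]'
python3 -c "
from h import *
togo(-.14,-.081,.078)
g=cam('scene');f=cam('wrist')
a=cv2.resize(f['frame'][:,:,::-1],(400,300));b=cv2.resize(g['frame'][150:270,150:310,::-1],(400,300))
cv2.imwrite('pics/w5.png',np.hstack([a,b]))"
```

```text
time_s: 8.27
tcp_pos: [0.4525, -0.1902, 0.15]
ee_rot: [[1.0, -0.007, -0.004], [-0.007, -1.0, 0.003], [-0.004, -0.003, -1.0]]
ft_force: [-0.9, 0.1, 0.5]
grip_width: -0.0001
t 8.2667 togo cm [-0.18  0.72 -0.1 ] turn [-0.19  0.22  0.5 ] w -9.728377236256538e-05 F [-0.9  0.1  0.5]
TCP st [-0.1382 -0.0737] z 0.15
```

View pics/w5.png

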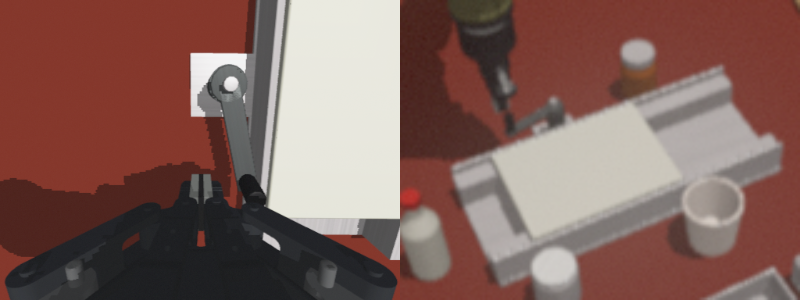

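The wrist view shows the closed fingers just on the -x side of the black peg (peg at (252,190)), and the board is seated beside it. I'll sweep along the arc.

```bash
python3 -m jog '[{"ax":0,"ay":0,"az":0.5,"dx":0.7,"dy":0.3,"dz":0,"hand":0},{"ax":0,"ay":0,"az":0,"dx":0.8,"dy":0.1,"dz":0,"hand":0},{"ax":0,"ay":0,"az":0,"dx":1.15,"dy":-0.1,"dz":0,"hand":0},{"ax":0,"ay":0,"az":0,"dx":1.15,"dy":-0.1,"dz":0,"hand":0},{"ax":0,"ay":0,"az":0,"dx":0.9,"dy":-0.35,"dz":0,"hand":0},{"ax":0,"ay":0,"az":0,"dx":0.9,"dy":-0.35,"dz":0,"hand":0},{"ax":0,"ay":0,"az":0,"dx":0,"dy":0,"dz":0,"hand":0}]'
python3 -c "
from h import *
togo(-.0655,-.0557,.078)
f=cam('wrist');g=cam('top');print(edge(g,.06))
a=cv2.resize(f['frame'][:,:,::-1],(400,300));b=cv2.resize(g['frame'][145:245,235:335,::-1],(300,300))
cv2.imwrite('pics/w6.png',np.hstack([a,b]))"
```

```text
time_s: 8.95
tcp_pos: [0.5129, -0.1854, 0.1535]
ee_rot: [[1.0, -0.013, 0.004], [-0.013, -1.0, 0.002], [0.004, -0.002, -1.0]]
ft_force: [0.5, 0.4, -0.1]
grip_width: 0.0002
t 8.95 togo cm [ 1.24 -1.22  0.26] turn [-0.1  -0.24  0.15] w 0.00024308420296602026 F [ 0.5  0.4 -0.1]
TCP st [-0.0779 -0.068 ] z 0.1535
(np.float64(-0.07049999999999992), np.float64(0.017866236932978622))
```

View pics/w6.png

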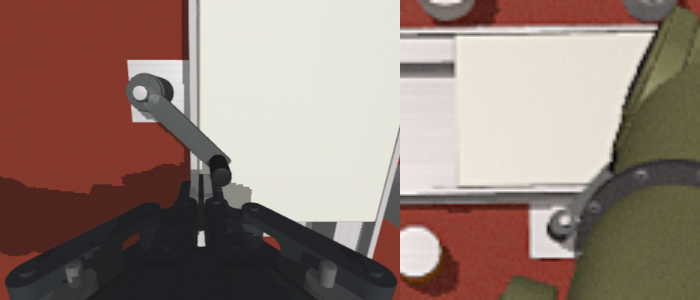

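The latch is now at about 45° and passing over the board corner, with the peg still ahead of the fingertips. I'll continue.

```bash
python3 -m jog '[{"ax":0,"ay":-0.2,"az":0,"dx":0.6,"dy":-0.6,"dz":0.2,"hand":0},{"ax":0,"ay":0,"az":0,"dx":0.65,"dy":-0.65,"dz":0,"hand":0},{"ax":0,"ay":0,"az":0,"dx":0.65,"dy":-0.9,"dz":0,"hand":0},{"ax":0,"ay":0,"az":0,"dx":0.65,"dy":-0.9,"dz":0,"hand":0},{"ax":0,"ay":0,"az":0,"dx":0.3,"dy":-0.6,"dz":0,"hand":0},{"ax":0,"ay":0,"az":0,"dx":0.2,"dy":-0.6,"dz":0,"hand":0},{"ax":0,"ay":0,"az":0,"dx":0,"dy":0,"dz":0,"hand":0}]'
python3 -c "
from h import *
togo(-.045,-.0185,.078)"
```

```text
time_s: 9.63
tcp_pos: [0.5425, -0.1423, 0.151]
ee_rot: [[1.0, -0.013, -0.001], [-0.013, -1.0, 0.003], [-0.001, -0.003, -1.0]]
ft_force: [-0.2, -0.0, 0.2]
grip_width: -0.0002
t 9.6333 togo cm [ 0.4  -0.59  0.01] turn [-0.15  0.06  0.17] w -0.000163900263046569 F [-0.2 -0.   0.2]
TCP st [-0.049  -0.0244] z 0.151
```

```bash
python3 -m jog '[{"ax":0,"ay":0,"az":0,"dx":0.2,"dy":-0.3,"dz":0,"hand":0},{"ax":0,"ay":0,"az":0,"dx":0.2,"dy":-0.3,"dz":0,"hand":0},{"ax":0,"ay":0,"az":0,"dx":0,"dy":0,"dz":0,"hand":0}]'
python3 -m jog '[{"ax":0,"ay":0,"az":0,"dx":0,"dy":-0.2,"dz":0,"hand":0},{"ax":0,"ay":0,"az":0,"dx":0,"dy":-0.2,"dz":0,"hand":0},{"ax":0,"ay":0,"az":0,"dx":0,"dy":0,"dz":0,"hand":0}]'
python3 -c "
from h import *
togo(-.045,-.0185,.078)
f=cam('wrist')
cv2.imwrite('pics/w7.png',cv2.resize(f['frame'][:,:,::-1],(480,360)))"
```

```text
time_s: 9.88
tcp_pos: [0.546, -0.1381, 0.1512]
ee_rot: [[1.0, -0.015, -0.001], [-0.015, -1.0, 0.002], [-0.001, -0.002, -1.0]]
ft_force: [-0.3, 0.4, -0.7]
grip_width: 0.0002
time_s: 10.13
tcp_pos: [0.5459, -0.1369, 0.1513]
ee_rot: [[1.0, -0.017, -0.0], [-0.017, -1.0, -0.001], [-0.0, 0.001, -1.0]]
ft_force: [0.8, -6.8, -2.0]
grip_width: -0.0002
t 10.1333 togo cm [ 0.07 -0.04  0.03] turn [ 0.08  0.02 -0.09] w -0.00021250382502502639 F [ 0.8 -6.8 -2. ]
TCP st [-0.0457 -0.0189] z 0.1513
```

View pics/w7.png

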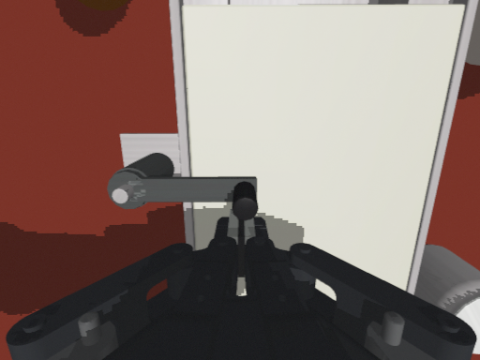

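The latch points along +x over the board, and 6.8 N against the fingers shows it has reached its stop. Now I'll back away in -y and raise.

```bash
python3 -m jog '[{"ax":0,"ay":0,"az":0,"dx":0,"dy":0.8,"dz":0,"hand":0},{"ax":0,"ay":0,"az":0,"dx":0,"dy":1.5,"dz":0,"hand":0},{"ax":0,"ay":0,"az":0,"dx":0,"dy":1.0,"dz":-1,"hand":0},{"ax":0,"ay":0,"az":0,"dx":0,"dy":0,"dz":-3,"hand":0},{"ax":0,"ay":0,"az":0,"dx":0,"dy":0,"dz":-3,"hand":0},{"ax":0,"ay":0,"az":0,"dx":-2.5,"dy":0,"dz":-2.5,"hand":0},{"ax":0,"ay":0,"az":0,"dx":-3,"dy":0,"dz":-2,"hand":0},{"ax":0,"ay":0,"az":0,"dx":0,"dy":0,"dz":0,"hand":0}]'
python3 -m jog '[{"ax":0,"ay":0,"az":0,"dx":-3,"dy":2,"dz":-1,"hand":0},{"ax":0,"ay":0,"az":0,"dx":-3,"dy":2.5,"dz":0,"hand":0},{"ax":0,"ay":0,"az":0,"dx":-2,"dy":3,"dz":0,"hand":0},{"ax":0,"ay":0,"az":0,"dx":0,"dy":3,"dz":0,"hand":0},{"ax":0,"ay":0,"az":0,"dx":0,"dy":0,"dz":0,"hand":0},{"ax":0,"ay":0,"az":0,"dx":0,"dy":0,"dz":0,"hand":0}]'
python3 -c "
from h import *
g=cam('top');f=cam('scene');s=env.read_state();print(s['time_s'],s['tcp_pos'],s['ft_force'],np.abs(s['joint_vel']).max())
a=cv2.resize(g['frame'][110:260,190:390,::-1],(460,345),interpolation=cv2.INTER_CUBIC);b=cv2.resize(f['frame'][150:270,150:268,::-1],(339,345),interpolation=cv2.INTER_CUBIC)
cv2.imwrite('pics/w8.png',np.hstack([a,b]))"
```

```text
time_s: 10.85
tcp_pos: [0.4868, -0.1683, 0.27]
ee_rot: [[1.0, -0.018, 0.001], [-0.018, -1.0, 0.001], [0.001, -0.001, -1.0]]
ft_force: [-0.2, -0.1, -1.0]
grip_width: -0.0
time_s: 11.35
tcp_pos: [0.4083, -0.2723, 0.2761]
ee_rot: [[1.0, -0.019, -0.001], [-0.019, -1.0, 0.001], [-0.001, -0.001, -1.0]]
ft_force: [-1.0, 0.6, 1.0]
grip_width: -0.0003
11.45 [ 0.40907947 -0.26999713  0.27581527] [ 0.5598731  -0.65202825  0.55364314] 1.0789962381454188
```

View pics/w8.png

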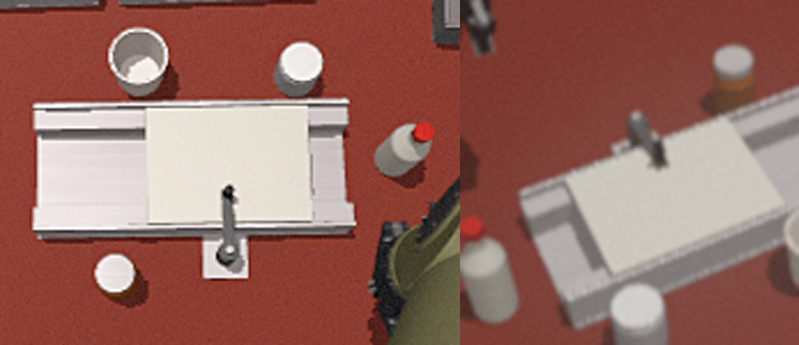

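The arm is clear. The board is under the latch, with the peg at crop (229,190) and the board edges at u 147 and 310, and the bystanders are in place. One numeric check, then I'll hand in.

```bash
python3 -c "
from h import *
f=np.load('pics/top.npz');S=lambda u,v,z:st(ray(f,190+(u+.5)/2.3-.5,110+(v+.5)/2.3-.5,z))
q=S(229,190,.1)-[-.12,0];print('peg r',np.hypot(*q),'ang',np.arctan2(q[0],-q[1]))
L=S(147,165,.06)[1];R=edge(f,.06);print('board y edges',L,R,'mid',(L+R[0])/2,'len',L-R[0])
print('jar',S(115,272,.085))"
```

```text
peg r 0.07362489317936716 ang 1.5754632027622728
board y edges 0.10580294440619929 (np.float64(-0.11199999999999996), np.float64(0.027731129997428113)) mid -0.003098527796900334 len 0.21780294440619924
jar [-0.14896494  0.14885547]
```

```bash
python3 -m jog '[{"ax":0,"ay":0,"az":0,"dx":0,"dy":0,"dz":0,"hand":0},{"ax":0,"ay":0,"az":0,"dx":0,"dy":0,"dz":0,"hand":0},{"ax":0,"ay":0,"az":0,"dx":0,"dy":0,"dz":0,"hand":0}]'; python3 -c "
from rig import env
print(env.finish_job())"
```

```text
time_s: 11.7
tcp_pos: [0.4093, -0.2697, 0.276]
ee_rot: [[1.0, -0.014, -0.002], [-0.014, -1.0, 0.002], [-0.002, -0.002, -1.0]]
ft_force: [0.2, -0.9, 0.3]
grip_width: -0.0001
the job is handed in; nothing more can be done
None
```

I pushed the board about 98 mm along the rails until it dropped into its notches. I then swung the latch by its peg to its stop, backed off clear of everything, and handed the job in at about 11.7 s. No verdict was reported.

- **Board drop:** the pushing force fell from 8.4 to 2.4 N where the drop was expected, then rose to 11 N at the notch wall.
- **Board height:** the two-camera check put the top at 55–57 mm. That is a little under the 60 mm expected when seated, but well below the 67 mm it rides at, so I took it as dropped. I didn't measure tilt.
- **Board position:** the last picture puts its centre about 3 mm short of its place towards -y, against the notch wall and inside the 6 mm limit. The -y edge reading in that check was noisy (28 mm spread), but its median matched the cleaner reading taken just after the drop.
- **Latch:** measured at 1.575 rad, where the stop is 1.57; I felt 6.8 N against the fingers there.
- **Bystanders:** the jar measured within 2 mm of its start. The cup, tin and bottle look unmoved in the last picture. I didn't recheck the bowl, spatula and mallet, but the arm never went near them at table height.

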